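Hang the tapestry beater on the display board

ROBOT

A 6-joint arm with a two-finger parallel gripper is mounted at the origin on the work surface. World frame = base frame: x ahead of the robot, y to its left, z up, the work surface at z = 0. Lengths are in m, angles in rad, forces in N, time in s.
With the tool pointing down it reaches from about 0.3 to 0.775 m from the base axis. Payload 14.6 kg.
Tool frame: the origin (TCP) lies midway between the tips of the shut fingers; the grasp point (between the pads) lies 19 mm behind it (tcp_to_grasp is the distance from the TCP to the grasp point, in m); z points along the fingers, y is the line along which they close (so a half turn about z gives the same grasp; the last joint's range is limited). The gripper opens to 94 mm and grips with 3 to 60 N. Pads are 16 mm wide; open, the fingers measure 119 mm over their backs; the gripper's body (75 mm by 177 mm) begins 78 mm behind the grasp point.
Start: joints at [1.051, 0.3, 1.521, -0, 1.321, -0.067], TCP at [0.241, 0.495, 0.205] pointing down, gripper open.
Joint ranges: [-3.03, 3.03], [-0.79, 2.21], [0.23, 2.52], [-1.04, 4.18], [0, 3.07], [-2.55, 2.55]. Speed limits (rad/s): [2.22, 2.22, 2.57, 3.14, 3.14, 3.14].

INTERFACE

Orientations are given as [roll, pitch, yaw] about the fixed x, y, z axes, in that order (R = Rz(yaw) Ry(pitch) Rx(roll)).
In Python, from station import * gives the robot as it stands.
- The arm moves only by the tool send_rows, never from a script. Its argument "motion" is a list of rows, each a list of 3 entries, a list of its own where there are three numbers: the shift along the tool's x, y, z in units of 0.03 m (1.0 is 0.03 m), then the turn, a rotation vector about the tool's x, y, z in units of 0.12 rad (1.0 is 0.12 rad), then the opening, from -1 (shut) to 1 (fully open). In form: [[[x, y, z], [rx, ry, rz], grip], ...]. A call has 1 to 12 rows; each row shifts and turns the commanded pose from where the row before left it, along the tool's axes as they then stand; what a row does not reach is not made up. A row lasts 1/10 s, in which the tool goes at most 50 mm and 8.59 degrees, less where a joint would pass 70% of its speed; a pose out of reach is approached as far as the arm can. A call with a number of a shift or a turn outside -1 to 1 is refused whole. A call with a gripper value outside its range is refused whole. The fingers move at their own pace and stop on an object; "squeeze" is the grip in N (left out, the last holds). Time passes only in rows, so rows that do not move let the fingers close. It gives the time, the measured TCP pose, the force, the opening and the grip force at its end, in the units of the state.
- get_obs(): the state, without advancing time (a new reading comes with each control period).
- camera(name): name is "side" or "top" or "wrist"; returns a dict with "pixels" (384x512x3 uint8, red, green, blue), "depth" (384x512 float32, m along the optical axis (not along the pixel's ray), 0 where there is no reading), "fx", "fy", "cx", "cy" (pixels), "rvec" (rotation vector, rad) and "tvec" (3), from world to camera coordinates, as OpenCV has them. Camera axes: x right, y down, z forward; pixel columns grow to the right and rows downward; lengths in m; the calibration is good to about 2 mm. A picture is of the moment at which its call begins.
- hand_in(): hands the job in; it is judged then, once.
The state is a dict: "time_s": time; "qpos": joint angles; "joint_vel": joint speeds; "tau": joint torques, N m; "ee_pos": TCP position; "eef_rot": TCP orientation; "force": force on the tool from outside, world axes, zero at the start; "moment": the same for the moment, N m; "grip_width": finger opening in m; "grip_force": force on a finger pad.
Only numpy, scipy, OpenCV 4.12 (cv2) and the standard library are available. Lean on these libraries where they do the work, as an engineer would, in place of code of your own. Each camera call takes 0.05 s, during which the arm holds its last target. There are 200 camera calls.

TASK

Hang the dark wooden tapestry beater on the brass peg of the sloping display board: the peg through the hole in its handle, the beater lying flat against the board with its teeth pointing down the slope. Let go of it, and leave the other things on the counter where they are.

Things in the scene. Friction and masses are not known exactly. Their poses are not given: they have to be found in the camera images.
- beater: dark wooden weaver's fork, 194 mm long, 12 mm thick, about 70 g, lying flat. Origin: underside of the handle, at the centre of mass; x along the tool towards the hole, z normal to its faces (up at the start). End plate 44 x 44 mm, hole at x = +82 mm; handle 26 mm wide from x = -30 to +60 mm (grasp across, along y); head 60 mm wide from x = -30 to -55 mm, then five teeth to x = -90 mm
- eye (a point): centre of the beater's round through hole (20 mm diameter), at half thickness: 82 mm along x and 6 mm along z from the beater's origin; axes as the beater's
- board: grey board on a fixed wooden stand, 220 mm up the slope, 280 mm wide, sloping 30 degrees, low edge roughly on the robot's side. Origin: centre of its top surface, 74 mm above the counter; x up the slope, z square to the board, leaning 30 degrees from vertical towards the low edge. The peg is at x = +80, y = -50 mm. A dark stick shuttle, 170 x 26 x 6 mm, is screwed on along y = +90 mm as a sample
- peg_foot (a point): foot of the brass peg, on its axis, in the board's surface; axes as the board's: x straight up the slope, z along the peg
- peg_tip (a point): tip of the brass peg: 12 mm diameter, round-ended, 56 mm from its foot; axes as for peg_foot
- shuttle: pale wooden stick shuttle lying flat, 180 x 30 x 10 mm, notched at both ends, no hole; origin at the centre of its underside, x along its length. A bystander
- cone_red: red yarn cone standing upright, 84 mm wide at the foot, 131 mm tall; origin at the centre of its foot. A bystander
- cone_blue: blue yarn cone standing upright, 84 mm wide at the foot, 131 mm tall; origin at the centre of its foot. A bystander
- bobbin: small wooden flanged bobbin with yellow filling, standing upright, 48 mm across, 32 mm tall; origin at the centre of its foot. A bystander
- button_jar: amber jar with steel cap, 64 mm across, 85 mm tall; origin at the centre of its foot. A bystander
- mug: white mug, 78 mm across, 90 mm tall, with a handle at its +y side; origin at the centre of its foot. A bystander
Things that resemble listed ones, but are neither listed nor needed, are in the scene too. There is more than one size of the beater; the one meant has the size given above.

How it is judged:
At the end, for the whole second after the job is handed in: the peg passes through the beater's hole (hole centre within 8 mm of the peg's axis along x and along y), the hole's centre is less than 11 mm above the board (6 mm when flat), the beater lies flat on the board within 0.12 rad with its teeth down the slope within 0.5 rad, and it is at rest (x of eye in the frame of peg_foot between -0.008 and 0.008 m and y of eye in the frame of peg_foot between -0.008 and 0.008 m and z of eye in the frame of peg_foot between 0 and 0.011 m and angle between the z axis of beater and the z axis of peg_foot, either way round below 0.12 rad and angle between the x axis of beater and the x axis of peg_foot, either way round below 0.5 rad and x of beater in the frame of peg_foot below -0.05 m and linear speed of beater below 0.01 m/s and angular speed of beater below 0.1 rad/s); the robot touches nothing.
It fails at once if another thing on the counter is moved more than 30 mm from its place (distance of any of shuttle, cone_red, cone_blue, bobbin, button_jar, mug from where it was at the start of the episode above 0.03 m).
It also fails if it takes over 42 s, if anything falls off the work surface, if the arm or the gripper's body presses on something with over 40 N, if the wrist force passes 120 N, or if a joint passes its speed limit or range.

## Working session

There is one attempt and no reset: what is moved stays moved. The work goes in short steps, Python scripts to look and compute and a tool call to move; the robot and the scene stay as the last step left them, time stands still between calls to the robot, and variables do not carry over. Pictures are saved under pics/ and viewed, at most 10 in all, crops included, and the job is handed in when it is done.

Besides the shell and the picture viewer there is one more tool, called after ">>>" as name(argument=value, ...) on one line, values as JSON. send_rows: Moves the arm, as the interface text tells. Its arguments: {"type":"object","properties":{"motion":{"type":"array"},"squeeze":{"type":"number"}},"required":["motion"]}

```bash
mkdir -p pics; ls; python3 - <<'E'
from station import *
import cv2,numpy as np
for n in("top","side"):
    c=camera(n); np.savez(f"pics/{n}0.npz",**c); cv2.imwrite(f"pics/{n}0.png",cv2.cvtColor(c["pixels"],cv2.COLOR_RGB2BGR)); print(n,c["fx"],c["cx"],c["cy"],c["rvec"],c["tvec"],(c["depth"]>0).mean())
print(get_obs())
E
```

```text
pics
top 378.34839785296964 251.6671781693376 199.9604759958903 [ 2.16127941 -2.20228496  0.05368093] [0.01857837 0.48691175 1.24123451] 0.9959920247395834
side 404.6013997834128 260.48669108123966 194.29334576390067 [ 2.18708205 -0.17899504  0.08091872] [-0.47898937  0.15874779  1.1058478 ] 0.9958902994791666
{'time_s': 0.1, 'qpos': array([ 1.05138143e+00,  3.00382197e-01,  1.52149996e+00, -6.52543070e-06,
        1.32069498e+00, -6.66046877e-02]), 'joint_vel': array([-9.93770041e-05, -1.03170048e-03, -1.50279621e-03,  4.20610352e-04,
       -7.16614106e-04,  1.01589192e-03]), 'tau': array([ 1.23440201e-03, -5.32642579e+01, -3.53288269e+01,  7.10172113e-02,
        2.34550936e-02, -3.87439832e-05]), 'ee_pos': array([0.24051573, 0.49437155, 0.20496941]), 'eef_rot': array([-3.14060993e+00, -5.92161378e-05,  2.68878403e+00]), 'force': array([ 0.33926487, -0.54187035, -0.34404981]), 'moment': array([0.02487667, 0.00225831, 0.02259425]), 'grip_force': 0.0, 'grip_width': 0.09426089326598638}
```

View pics/top0.png

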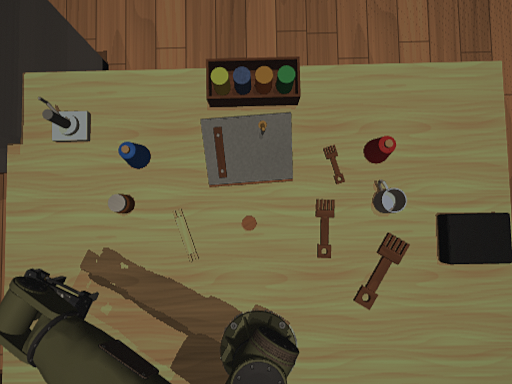

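View pics/side0.png

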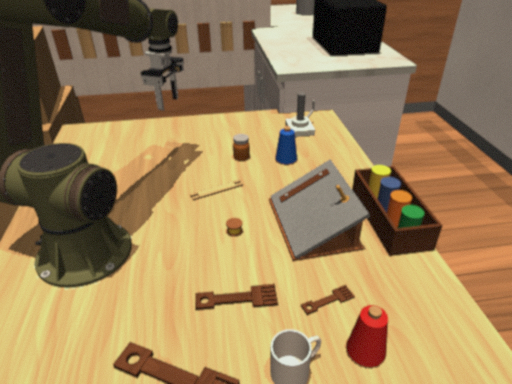

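The top view shows three forks. The middle one at (325,228) is about 60 px ≈ 194 mm, so it should be the target, with its teeth away from the robot and the hole at (324,252). The board is around (248,150) with the peg near (263,127). The side view agrees.

```bash
cat > h.py <<'E'
import cv2,numpy as np
from scipy.spatial.transform import Rotation as Ro
def load(n): return dict(np.load(f"pics/{n}.npz"))
def pose(c): R=cv2.Rodrigues(c["rvec"])[0]; return R,c["tvec"]
def cloud(c):
    R,t=pose(c); v,u=np.mgrid[:384,:512]; d=c["depth"]
    P=np.stack([(u-c["cx"])/c["fx"]*d,(v-c["cy"])/c["fy"]*d,d],-1)
    return (P-t)@R
def ray(c,u,v):
    R,t=pose(c); d=R.T@np.array([(u-c["cx"])/c["fx"],(v-c["cy"])/c["fy"],1]); return -R.T@t,d
def onplane(c,u,v,p0,n):
    o,d=ray(c,u,v); return o+d*((p0-o)@n)/(d@n)
def proj(c,p):
    return cv2.projectPoints(np.array(p,float).reshape(-1,1,3),c["rvec"],c["tvec"],np.array([[c["fx"],0,c["cx"]],[0,c["fy"],c["cy"]],[0,0,1.]]),None)[0][:,0]
E
python3 - <<'E'
from h import *
np.set_printoptions(precision=4,suppress=True)
for n in("top0","side0"):
    c=load(n); W=cloud(c); hsv=cv2.cvtColor(c["pixels"],cv2.COLOR_RGB2HSV)
    # dark brown things on counter
    g=c["pixels"].astype(int); m=((g[...,0]<135)&(g[...,0]-g[...,2]>15)&(abs(W[...,2]-.012)<.012)).astype(np.uint8)
    k,l,s,ce=cv2.connectedComponentsWithStats(m)
    for i in range(1,k):
        if s[i,4]<120: continue
        vs,us=np.where(l==i); Z=W[vs,us,2]
        P=np.array([onplane(c,u,v,np.array([0,0,.012]),np.array([0,0,1.])) for u,v in zip(us,vs)])[:,:2]
        (cx,cy),(w,h),a=cv2.minAreaRect((P*1000).astype(np.float32))
        if w+h>600: continue
        print(n,s[i],"rect",cx,cy,w,h,a,"z",np.median(Z))
    # board plane
    m=(hsv[...,1]<40)&(W[...,2]>.02)&(W[...,2]<.15)&(W[...,0]>.4)&(W[...,0]<.85)&(abs(W[...,1])<.25)
    k,l,s,ce=cv2.connectedComponentsWithStats(m.astype(np.uint8)); i=1+s[1:,4].argmax(); Q=W[l==i]
    for _ in range(4):
        p0=Q.mean(0); nn=np.linalg.svd(Q-p0)[2][2]; nn*=np.sign(nn[2]); Q=Q[abs((Q-p0)@nn)<.006]
    vs,us=np.where(l==i)
    hull=cv2.convexHull(np.stack([us,vs],1).astype(np.int32)); 
    ap=cv2.approxPolyDP(hull,6,True)[:,0]; C=np.array([onplane(c,*q,p0,nn) for q in ap])
    print(n,s[i],"plane",p0,nn,np.degrees(np.arccos(nn[2])),len(Q)); print(ap.tolist(),C, np.linalg.norm(C-np.roll(C,1,0),axis=1))
    dist=(W-p0)@nn
    m=(dist>.012)&(dist<.075)&(abs(W[...,1]+.03)<.12)&(abs(W[...,0]-p0[0])<.12)&(W[...,2]>.08)
    vs,us=np.where(m); print("peg px",len(us),us.min(),us.max(),vs.min(),vs.max()); j=np.argsort(dist[m])[-4:]; print(W[m][j],dist[m][j],us[j],vs[j],W[m].mean(0))
E
```

```text
top0 [211  69  29  27 209] rect 892.0521850585938 94.30877685546875 88.82196044921875 95.22447967529297 1.0788938999176025 z 0.009342163826139076
top0 [245  69  36  26 300] rect 890.0904541015625 -34.82774353027344 118.63864135742188 86.88162994384766 88.64557647705078 z 0.008704937388166639
top0 [ 27  84  20  32 146] rect 849.0643310546875 745.03564453125 98.03953552246094 62.04593276977539 20.641796112060547 z 0.0013838737930643454
top0 [ 29 118  23  34 206] rect 721.957275390625 717.619873046875 111.86769104003906 76.02882385253906 13.453374862670898 z 0.001555715990502159
top0 [  7 183  35  34 212] rect 499.95166015625 769.0220947265625 103.53659057617188 93.12858581542969 49.87545394897461 z 0.0014489694153583994
top0 [ 36 207  24  30 150] rect 424.4346008300781 694.1007080078125 68.37232208251953 100.12199401855469 24.57379150390625 z 0.0014317302614047023
top0 [ 57 222  25  19 121] rect 391.0498352050781 623.3485717773438 80.97320556640625 59.36690139770508 79.6206283569336 z 0.0014567077520348172
top0 [ 13 227  34  35 146] rect 370.86517333984375 744.12939453125 132.549301147
[... 1909 characters left out ...]
384699969290145
side0 [ 114  343  126   41 1961] rect 247.56674194335938 -404.26739501953125 61.86122131347656 256.3488464355469 61.878875732421875 z 0.014982562759677213
side0 [ 272  161   97   95 4408] plane [ 0.6437 -0.0138  0.0727] [-0.4984 -0.0278  0.8665] 29.945625659337157 4341
[[368, 216], [295, 255], [272, 197], [330, 161]] [[ 0.7419 -0.1246  0.1256]
 [ 0.5572 -0.1247  0.0194]
 [ 0.5443  0.139   0.0204]
 [ 0.727   0.1514  0.1259]] [0.2765 0.2131 0.2639 0.2113]
peg px 60 336 345 185 197
[[ 0.688  -0.0272  0.1614]
 [ 0.6856 -0.0351  0.1606]
 [ 0.6863 -0.0325  0.1619]
 [ 0.684  -0.0313  0.1614]] [0.0551 0.0559 0.0566 0.0573] [337 337 337 336] [185 187 186 186] [ 0.6966 -0.0328  0.144 ]
```

```bash
python3 - <<'E'
from h import *
np.set_printoptions(precision=4,suppress=True)
c=load("top0"); s=load("side0"); g=c["pixels"].astype(int)
print(g[240,325],g[240,300],g[205,322])
m=((g[...,0]<g[240,325,0]+45)&(g[...,2]<g[240,325,2]+40)); m[:190]=0;m[265:]=0;m[:,:305]=0;m[:,345:]=0
m=m.astype(np.uint8);k,l,st,_=cv2.connectedComponentsWithStats(m);i=1+st[1:,4].argmax();print(st[i])
def rep(name,c,mask):
    vs,us=np.where(mask); P=np.array([onplane(c,u,v,np.array([0,0,.012]),np.array([0,0,1.])) for u,v in zip(us,vs)])
    r=cv2.minAreaRect((P[:,:2]*1000).astype(np.float32)); print(name,r)
    # handle axis: centre line by rows along the tool
    (cx,cy),_,_=r; d=np.array([-1.,0]); o=np.array([cx,cy])/1000
    for _ in range(3):
        q=(P[:,:2]-o); a=q@d; b=q@np.array([-d[1],d[0]]); bins=np.arange(a.min(),a.max(),.006)
        cs=[((x+.003),(b[(a>=x)&(a<x+.006)].min()+b[(a>=x)&(a<x+.006)].max())/2, np.ptp(b[(a>=x)&(a<x+.006)])) for x in bins]
        cs=np.array(cs); f=np.polyfit(cs[:,0],cs[:,1],1); n=np.array([-d[1],d[0]]); o=o+f[1]*n; d=d+f[0]*n; d/=np.linalg.norm(d)
    print(name,"dir yaw",np.arctan2(d[1],d[0]),"mid",o,"ends",a.min(),a.max()); print((cs[:,[0,2]]*1000).round().tolist())
    # hole
    mm=mask.astype(np.uint8); cn,h=cv2.findContours(mm,cv2.RETR_CCOMP,cv2.CHAIN_APPROX_NONE)
    for q,hh in zip(cn,h[0]):
        if hh[3]>=0: print(" hole",len(q),onplane(c,*q[:,0].mean(0),np.array([0,0,.012]),np.array([0,0,1.])))
rep("top",c,l==i)
W=cloud(s); G=s["pixels"].astype(int); m=((G[...,0]<135)&(G[...,0]-G[...,2]>15)).astype(np.uint8); m[:275]=0;m[315:]=0;m[:,:190]=0;m[:,283:]=0
k,l,st,_=cv2.connectedComponentsWithStats(m);i=1+st[1:,4].argmax();rep("side",s,l==i)
n=np.array([-.4986,-.0268,.8664]);yaw=np.radians(3.05)
ux=np.array([np.cos(np.pi/6)*np.cos(yaw),np.cos(np.pi/6)*np.sin(yaw),.5]);uy=np.array([-np.sin(yaw),np.cos(yaw),0]);uz=np.cross(ux,uy)
for O in(np.array([.6451,.0172,.0747]),np.array([.6440,.0145,.074])):
    f=O+.08*ux-.05*uy; print("foot",f,"tip",f+.056*uz,proj(c,[f,f+.056*uz]),proj(s,[f,f+.056*uz]))
for nme,cc,box in(("t",c,(110,145,245,280)),("s",s,(170,215,325,360))):
    a,b,e,d=box; im=cv2.resize(cv2.cvtColor(cc["pixels"][a:b,e:d],cv2.COLOR_RGB2BGR),(400,400*(b-a)//(d-e)),interpolation=0)
    cv2.imwrite(f"pics/peg_{nme}.png",im)
a=cv2.imread("pics/peg_t.png");b=cv2.imread("pics/peg_s.png");H=max(a.shape[0],b.shape[0])
cv2.imwrite("pics/peg.png",np.hstack([cv2.copyMakeBorder(x,0,H-x.shape[0],0,0,0) for x in(a,b)]))
E
```

```text
[78 48 32] [130 124  81] [108  73  47]
[315 198  20  61 810]
top ((390.1702575683594, -229.48963928222656), (62.89164733886719, 198.08750915527344), 88.15995025634766)
top dir yaw 3.073170955042734 mid [ 0.3902 -0.2279] ends -0.09875776082694697 0.09966050737714323
[[-96.0, 60.0], [-90.0, 60.0], [-84.0, 60.0], [-78.0, 63.0], [-72.0, 63.0], [-66.0, 63.0], [-60.0, 60.0], [-54.0, 63.0], [-48.0, 63.0], [-42.0, 63.0], [-36.0, 63.0], [-30.0, 27.0], [-24.0, 27.0], [-18.0, 26.0], [-12.0, 26.0], [-6.0, 26.0], [0.0, 27.0], [6.0, 26.0], [12.0, 26.0], [18.0, 26.0], [24.0, 26.0], [30.0, 27.0], [36.0, 27.0], [42.0, 26.0], [48.0, 36.0], [54.0, 43.0], [60.0, 46.0], [66.0, 46.0], [72.0, 46.0], [78.0, 43.0], [84.0, 43.0], [90.0, 43.0], [96.0, 43.0], [102.0, 3.0]]
 hole 15 [ 0.3155 -0.2246  0.012 ]
side ((388.8083801269531, -233.30838012695312), (62.48783493041992, 189.943603515625), 85.80072784423828)
side dir yaw 3.09038531249135 mid [ 0.3888 -0.2347] ends -0.09435530618522844 0.09457579150224242
[[-91.0, 61.0], [-85.0, 62.0], [-79.0, 61.0], [-73.0, 58.0], [-67.0, 58.0], [-61.0, 61.0], [-55.0, 61.0], [-49.0, 61.0], [-43.0, 61.0], [-37.0, 51.0], [-31.0, 28.0], [-25.0, 27.0], [-19.0, 25.0], [-13.0, 28.0], [-7.0, 28.0], [-1.0, 27.0], [5.0, 25.0], [11.0, 28.0], [17.0, 27.0], [23.0, 27.0], [29.0, 27.0], [35.0, 27.0], [41.0, 27.0], [47.0, 27.0], [53.0, 42.0], [59.0, 45.0], [65.0, 45.0], [71.0, 45.0], [77.0, 48.0], [83.0, 45.0], [89.0, 45.0], [95.0, 45.0]]
 hole 21 [ 0.3141 -0.232   0.012 ]
 hole 4 [ 0.4453 -0.2415  0.012 ]
foot [ 0.7169 -0.029   0.1147] tip [ 0.689  -0.0305  0.1632] [[262.2353 123.6888]
 [263.1339 128.6334]] [[345.6573 198.4716]
 [337.7986 185.0929]]
foot [ 0.7158 -0.0317  0.114 ] tip [ 0.6879 -0.0332  0.1625] [[263.1107 124.0789]
 [264.048  129.0383]] [[345.5644 199.2965]
 [337.6889 185.9194]]
```

View pics/peg.png

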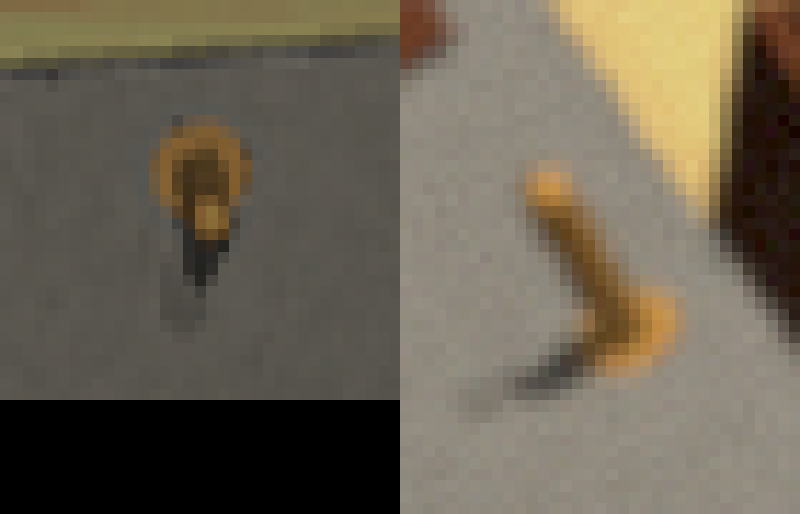

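Top view crop: foot ring at about (262,124) and tip at (263,129). Side view: foot (345,198), tip (337,186). The board pose I computed projects within about 0.5 px of all four. Now I'll move over the beater.

>>> send_rows(motion=[[[-0.622,-0.814,0],[0,0,0],1],[[-0.622,-0.814,0],[0,0,0],1],[[-0.622,-0.814,0],[0,0,0],1],[[-0.622,-0.814,0],[0,0,0],1],[[-0.622,-0.814,0],[0,0,0],1],[[-0.622,-0.814,0],[0,0,0],1],[[-0.622,-0.814,0],[0,0,0],1],[[-0.622,-0.814,0],[0,0,0],1],[[-0.622,-0.814,0],[0,0,0],1],[[-0.622,-0.814,0],[0,0,0],1],[[-0.622,-0.814,0],[0,0,0],1],[[-0.622,-0.814,0],[0,0,0],1]])

```text
time_s: 1.3
ee_pos: [0.3136, 0.1319, 0.2054]
eef_rot: [-3.142, -0.0, 2.689]
force: [0.5, -0.6, -0.6]
grip_width: 0.0943
grip_force: 0.0
```

>>> send_rows(motion=[[[-0.622,-0.814,0],[0,0,0],1],[[-0.622,-0.814,0],[0,0,0],1],[[-0.622,-0.814,0],[0,0,0],1],[[-0.622,-0.814,0],[0,0,0],1],[[-0.622,-0.814,0],[0,0,0],1],[[-0.622,-0.814,0],[0,0,0],1],[[-0.622,-0.814,0],[0,0,0],1],[[-0.622,-0.814,0],[0,0,0],1],[[-0.622,-0.814,0],[0,0,0],1],[[-0.622,-0.814,0],[0,0,0],1],[[-0.622,-0.814,0],[0,0,0],1],[[-0.622,-0.814,0],[0,0,0],1]])

```text
time_s: 2.5
ee_pos: [0.3869, -0.2297, 0.2052]
eef_rot: [3.142, -0.0, 2.689]
force: [-0.1, 0.5, 0.3]
grip_width: 0.0942
grip_force: 0.0
```

>>> send_rows(motion=[[[0,0,0],[0,0,0.95],1],[[0,0,0],[0,0,0.95],1],[[0,0,0],[0,0,0.95],1],[[0,0,0],[0,0,0.95],1],[[0,0,0],[0,0,0.95],1],[[0,0,0],[0,0,0.95],1],[[0,0,0],[0,0,0.95],1],[[0,0,0],[0,0,0.95],1],[[0,0,0],[0,0,0.95],1],[[0,0,0],[0,0,0.95],1],[[0,0,0],[0,0,0.95],1],[[0,0,0],[0,0,0.95],1]])

```text
time_s: 3.7
ee_pos: [0.3868, -0.2283, 0.2052]
eef_rot: [-3.141, -0.0, 1.316]
force: [-0.4, -0.1, -0.7]
grip_width: 0.0942
grip_force: 0.0
```

>>> send_rows(motion=[[[0,0,0],[0,0,0.95],1],[[0,0,0],[0,0,0.95],1],[[0,0,0],[0,0,0.95],1],[[0,0,0],[0,0,0.95],1],[[0,0,0],[0,0,0.95],1],[[0,0,0],[0,0,0.95],1],[[0,0,0],[0,0,0.95],1],[[0,0,0],[0,0,0.95],1],[[0,0,0],[0,0,0.95],1],[[0,0,0],[0,0,0.95],1],[[0,0,0],[0,0,0.95],1],[[0,0,0],[0,0,0.95],1]])

```text
time_s: 4.9
ee_pos: [0.3868, -0.2283, 0.2052]
eef_rot: [-3.141, 0.001, -0.052]
force: [0.3, 0.7, -0.4]
grip_width: 0.0937
grip_force: 0.0
```

```bash
python3 - <<'E'
from station import *
from h import *
c=camera("wrist"); np.savez("pics/w1.npz",**c); cv2.imwrite("pics/w1.png",cv2.cvtColor(c["pixels"],cv2.COLOR_RGB2BGR))
p=get_obs()["ee_pos"]; print(p,proj(c,[[p[0],p[1],.012],[.315,-.2255,.012]]))
E
```

```text
[ 0.38680599 -0.22829763  0.2052299 ] [[251.62483927 175.66389276]
 [252.26157967 222.30964845]]
```

View pics/w1.png

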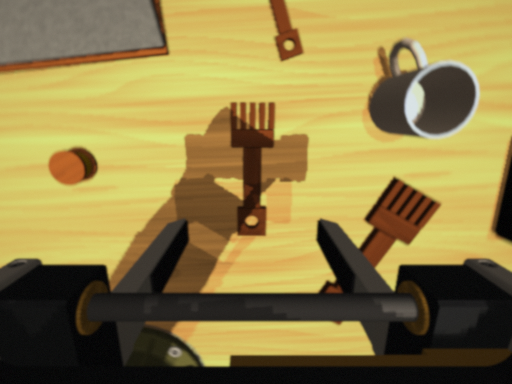

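The wrist view shows the handle under the gripper, with its hole at (252,220) against the predicted (252,222). It is aligned and the fingers have clear room. I'll descend and grip.

>>> send_rows(motion=[[[0,0,0.8],[0,0,0],1],[[0,0,0.8],[0,0,0],1],[[0,0,0.8],[0,0,0],1],[[0,0,0.8],[0,0,0],1],[[0,0,0.8],[0,0,0],1],[[0,0,0.8],[0,0,0],1],[[0,0,0.8],[0,0,0],1],[[0,0,0.6],[0,0,0],1],[[0,0,0.3],[0,0,0],1],[[0,0,0.2],[0,0,0],1],[[0,0,0],[0,0,0],1]])

```text
time_s: 6.05
ee_pos: [0.3869, -0.2283, 0.0043]
eef_rot: [-3.141, 0.0, -0.047]
force: [0.3, 0.8, 0.9]
grip_width: 0.0939
grip_force: 0.0
```

>>> send_rows(motion=[[[0,0,0],[0,0,0],-1],[[0,0,0],[0,0,0],-1],[[0,0,0],[0,0,0],-1],[[0,0,0],[0,0,0],-1],[[0,0,0],[0,0,0],-1],[[0,0,0],[0,0,0],-1],[[0,0,0],[0,0,0],-1],[[0,0,0],[0,0,0],-1],[[0,0,0],[0,0,0],-1],[[0,0,0],[0,0,0],-1]], squeeze=25)

```text
time_s: 7.05
ee_pos: [0.3869, -0.2284, 0.0044]
eef_rot: [-3.142, 0.0, -0.047]
force: [0.4, -0.5, 0.0]
grip_width: 0.0256
grip_force: 25.0
```

>>> send_rows(motion=[[[0,0,-0.5],[0,0,0],-1],[[0,0,-0.8],[0,0,0],-1],[[0,0,-0.8],[0,0,0],-1],[[0,0,-0.8],[0,0,0],-1],[[0,0,-0.8],[0,0,0],-1],[[0,0,-0.8],[0,0,0],-1],[[0,0,-0.8],[0,0,0],-1],[[0,0,-0.8],[0,0,0],-1],[[0,0,-0.8],[0,0,0],-1],[[0,0,-0.8],[0,0,0],-1],[[0,0,-0.5],[0,0,0],-1],[[0,0,0],[0,0,-0.5],-1]])

```text
time_s: 8.25
ee_pos: [0.3874, -0.2287, 0.2525]
eef_rot: [3.14, -0.003, 0.013]
force: [-0.2, -1.0, -0.7]
grip_width: 0.0257
grip_force: 25.0
```

>>> send_rows(motion=[[[0,0,0],[0,0,-0.8],-1],[[0,0,0],[0,0,-0.8],-1],[[0,0,0],[0,0,-0.8],-1],[[0,0,0],[0,0,-0.8],-1],[[0,0,0],[0,0,-0.8],-1],[[0,0,0],[0,0,-0.8],-1],[[0,0,0],[0,0,-0.8],-1],[[0,0,0],[0,0,-0.8],-1],[[0,0,0],[0,0,-0.8],-1],[[0,0,0],[0,0,-0.8],-1],[[0,0,0],[0,0,-0.8],-1],[[0,0,0],[0,0,-0.8],-1]])

```text
time_s: 9.45
ee_pos: [0.3868, -0.2283, 0.2503]
eef_rot: [-3.141, -0.0, 1.169]
force: [-0.8, -0.9, -1.8]
grip_width: 0.0257
grip_force: 25.0
```

>>> send_rows(motion=[[[0,0,0],[0,0,-0.8],-1],[[0,0,0],[0,0,-0.8],-1],[[0,0,0],[0,0,-0.8],-1],[[0,0,0],[0,0,-0.8],-1],[[0,0,0],[0,0,-0.8],-1],[[0,0,0],[0,0,-0.8],-1],[[0,0,0],[0,0,-0.8],-1],[[0,0,0],[0,0,-0.8],-1],[[0,0,0],[0,0,-0.8],-1],[[0,0,0],[0,0,-0.8],-1],[[0,0,0],[0,0,-0.8],-1],[[0,0,0],[0,0,-0.8],-1]])

```text
time_s: 10.65
ee_pos: [0.3868, -0.2283, 0.2503]
eef_rot: [-3.141, -0.0, 2.321]
force: [0.3, -0.2, -0.3]
grip_width: 0.0255
grip_force: 25.0
```

>>> send_rows(motion=[[[0,0,0],[0,0,-0.8],-1],[[0,0,0],[0,0,-0.8],-1],[[0,0,0],[0,0,-0.8],-1],[[0,0,0],[0,0,-0.8],-1],[[0,0,0],[0,0,-0.8],-1],[[0,0,0],[0,0,-0.8],-1],[[0,0,0],[0,0,-0.8],-1],[[0,0,0],[0,0,-0.8],-1],[[0,0,0],[0,0,-0.8],-1],[[0,0,0],[0,0,-0.1],-1],[[0,0,0],[0,0,0],-1]])

```text
time_s: 11.75
ee_pos: [0.3869, -0.2283, 0.2504]
eef_rot: [3.141, -0.0, -3.093]
force: [0.8, 0.7, -1.1]
grip_width: 0.0251
grip_force: 25.0
```

>>> send_rows(motion=[[[-0.719,0.554,0],[0,0,0],-1],[[-0.719,0.554,0],[0,0,0],-1],[[-0.719,0.554,0],[0,0,0],-1],[[-0.719,0.554,0],[0,0,0],-1],[[-0.719,0.554,0],[0,0,0],-1],[[-0.719,0.554,0],[0,0,0],-1],[[-0.719,0.554,0],[0,0,0],-1],[[-0.719,0.554,0],[0,0,0],-1],[[-0.719,0.554,0],[0,0,0],-1],[[-0.719,0.554,0],[0,0,0],-1],[[-0.719,0.554,0],[0,0,0],-1],[[0,0,0],[0,0,0],-1]])

```text
time_s: 12.95
ee_pos: [0.6158, -0.0317, 0.2495]
eef_rot: [3.141, -0.001, -3.091]
force: [0.1, -0.2, -1.2]
grip_width: 0.0257
grip_force: 25.0
```

>>> send_rows(motion=[[[0,0,0],[0,-0.7,0],-1],[[0,0,0],[0,-0.7,0],-1],[[0,0,0],[0,-0.7,0],-1],[[0,0,0],[0,-0.7,0],-1],[[0,0,0],[0,-0.7,0],-1],[[0,0,0],[0,-0.863,0],-1],[[0,0,0],[0,0,0],-1],[[0,0,0],[0,0,0],-1]])

```text
time_s: 13.75
ee_pos: [0.6142, -0.034, 0.2509]
eef_rot: [3.141, 0.522, -3.092]
force: [0.2, -0.3, -0.6]
grip_width: 0.0257
grip_force: 25.0
```

```bash
cat > look.py <<'E'
import sys
from station import *
from h import *
np.set_printoptions(precision=4,suppress=True)
tag=sys.argv[1]; ims=[]
o=get_obs(); p=o["ee_pos"]; R=Ro.from_euler("xyz",o["eef_rot"]).as_matrix(); print(p,R.tolist(),o["qpos"])
yaw=np.radians(3.05);ux=np.array([np.cos(np.pi/6)*np.cos(yaw),np.cos(np.pi/6)*np.sin(yaw),.5]);uy=np.array([-np.sin(yaw),np.cos(yaw),0]);uz=np.cross(ux,uy)
B=np.stack([ux,uy,uz],1); foot=np.array([.7169,-.029,.1147])
print("tool err (rad, board axes)",B.T@(Ro.from_matrix(R@np.stack([-ux,uy,-uz],1).T).as_rotvec()))
eye=p+R@np.array([-.0725,0,-.0016]); print("pred eye in peg frame",B.T@(eye-foot))
for n in("top","side"):
    c=camera(n); np.savez(f"pics/{n}{tag}.npz",**c); e=proj(c,[eye,foot,foot+.056*uz]); print(n,e)
    u,v=e[0].round().astype(int); a=32
    im=c["pixels"][max(v-a,0):v+a,max(u-a,0):u+a]; print("crop origin",max(u-a,0),max(v-a,0)); ims.append(cv2.resize(cv2.cvtColor(im,cv2.COLOR_RGB2BGR),(400,400),interpolation=0))
cv2.imwrite(f"pics/look{tag}.png",np.hstack(ims))
E
python3 look.py A
```

```text
[ 0.6142 -0.034   0.2509] [[-0.8659405350940498, -0.04983009755824492, 0.49765846828760674], [-0.04302569434735886, 0.9987576454066539, 0.025138722475192603], [-0.4982928649970404, 0.0003565376458317497, -0.867008704439551]] [-0.161   0.1381  1.6958  0.1462  0.8011 -1.8562]
tool err (rad, board axes) [-0.0014  0.002  -0.0031]
pred eye in peg frame [0.0515 0.0002 0.1708]
top [[264.0957 121.4546]
 [262.2217 123.7032]
 [263.1198 128.6484]]
crop origin 232 89
side [[338.0997 143.7374]
 [345.6366 198.4641]
 [337.7774 185.0855]]
crop origin 306 112
```

View pics/lookA.png

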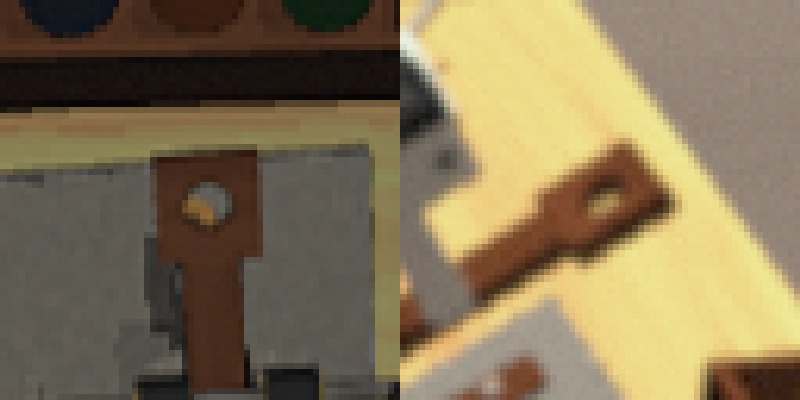

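The hole appears at top (264.8,121.0) and side (338.1,143.5). Both are within about 0.7 px of the prediction, so the in-hand pose is right. I'll move to hover over the tip.

>>> send_rows(motion=[[[0.429,0,0.6],[0,0,0],-1],[[0.429,0,0.6],[0,0,0],-1],[[0.429,0,0.6],[0,0,0],-1],[[0.429,0,0.6],[0,0,0],-1],[[0,0,0.5],[0,0,0],-1],[[0,0,0],[0,0,0],-1],[[0,0,0],[0,0,0],-1],[[0,0,0],[0,0,0],-1]])

```text
time_s: 14.65
ee_pos: [0.6138, -0.0337, 0.1504]
eef_rot: [-3.141, 0.524, -3.09]
force: [1.1, 0.8, -0.9]
grip_width: 0.0257
grip_force: 25.0
```

```bash
python3 look.py B
```

```text
[ 0.6138 -0.0337  0.1504] [[-0.8644809246519858, -0.051266797584549134, 0.5000444444029685], [-0.04446937039919667, 0.9986849763093038, 0.025510648568490363], [-0.5006947233685887, -0.00018319255125570297, -0.8656239139668811]] [-0.161   0.2477  1.8161  0.1959  0.5719 -1.9207]
tool err (rad, board axes) [-0.0011 -0.0008 -0.0016]
pred eye in peg frame [0.001  0.0006 0.0841]
top [[263.3628 130.9864]
 [262.2217 123.7032]
 [263.1198 128.6484]]
crop origin 231 99
side [[333.8875 177.7182]
 [345.6366 198.4641]
 [337.7774 185.0855]]
crop origin 302 146
```

View pics/lookB.png

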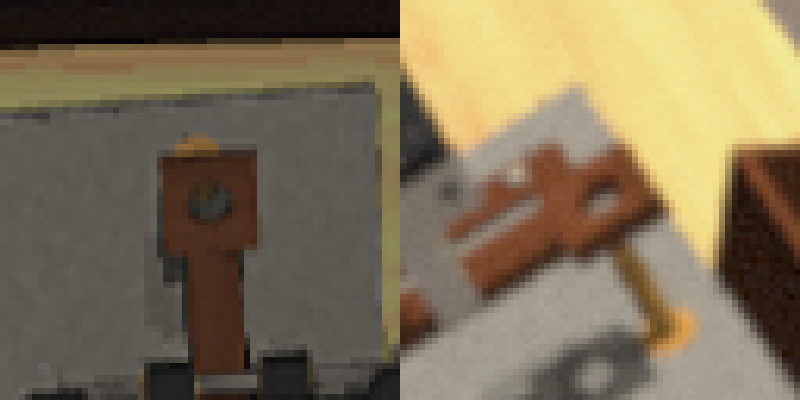

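The hole sits at top (264,130.8) and side (334,177), within about 1.5 mm of the peg axis. I'll trim slightly and lower along the peg, watching the force.

>>> send_rows(motion=[[[0.03,0.03,0],[0,0,0],-1],[[0,0,0.2],[0,0,0],-1],[[0,0,0.3],[0,0,0],-1],[[0,0,0.3],[0,0,0],-1],[[0,0,0.3],[0,0,0],-1],[[0,0,0.2],[0,0,0],-1],[[0,0,0],[0,0,0],-1]])

```text
time_s: 15.45
ee_pos: [0.632, -0.0318, 0.1139]
eef_rot: [3.141, 0.522, -3.09]
force: [0.2, -0.9, -0.4]
grip_width: 0.0257
grip_force: 25.0
```

```bash
python3 look.py C
```

```text
[ 0.632  -0.0318  0.1139] [[-0.8657333150449957, -0.05127706513904117, 0.497871961263063], [-0.04428350810092035, 0.9986844097922911, 0.025853830433787597], [-0.4985426743333795, 0.0003350052982401819, -0.8668650931027113]] [-0.1512  0.3376  1.795   0.2092  0.5053 -1.9305]
tool err (rad, board axes) [-0.0007  0.0017 -0.0018]
pred eye in peg frame [-0.0014  0.0016  0.0432]
top [[262.3916 127.9922]
 [262.2217 123.7032]
 [263.1198 128.6484]]
crop origin 230 96
side [[338.9203 188.1563]
 [345.6366 198.4641]
 [337.7774 185.0855]]
crop origin 307 156
```

View pics/lookC.png

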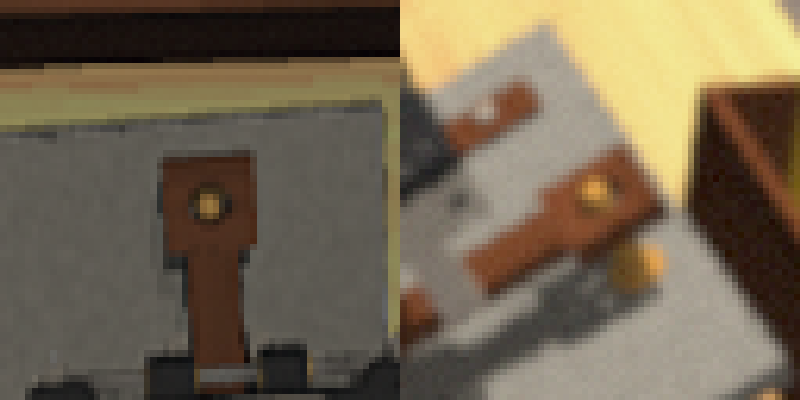

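Both views show the brass tip centred in the hole: top crop (209,204), side crop (597,190). I'll continue down.

>>> send_rows(motion=[[[0,0,0.2],[0,0,0],-1],[[0,0,0.2],[0,0,0],-1],[[0,0,0.2],[0,0,0],-1],[[0,0,0.2],[0,0,0],-1],[[0,0,0.2],[0,0,0],-1],[[0,0,0.1],[0,0,0],-1],[[0,0,0],[0,0,0],-1],[[0,0,0],[0,0,0],-1]])

```text
time_s: 16.35
ee_pos: [0.6486, -0.031, 0.0866]
eef_rot: [-3.142, 0.524, -3.09]
force: [-0.3, -0.9, -0.3]
grip_width: 0.0256
grip_force: 25.0
```

>>> send_rows(motion=[[[0,0,0.04],[0,0,0],-1],[[0,0,0],[0,0,0],-1],[[0,0,0],[0,0,0],-1],[[0,0,0],[0,0,0],-1]])

```text
time_s: 16.75
ee_pos: [0.6492, -0.031, 0.0857]
eef_rot: [-3.142, 0.524, -3.09]
force: [0.1, 0.2, -0.9]
grip_width: 0.0254
grip_force: 25.0
```

>>> send_rows(motion=[[[0,0,0.06],[0,0,0],-1],[[0,0,0],[0,0,0],-1],[[0,0,0.05],[0,0,0],-1],[[0,0,0],[0,0,0],-1],[[0,0,0],[0,0,0],-1]])

```text
time_s: 17.25
ee_pos: [0.6508, -0.0309, 0.0826]
eef_rot: [3.142, 0.523, -3.09]
force: [0.4, -0.1, -1.4]
grip_width: 0.0256
grip_force: 25.0
```

>>> send_rows(motion=[[[0,0,0.03],[0,0,0],-1],[[0,0,0],[0,0,0],-1],[[0,0,0],[0,0,0],-1]])

```text
time_s: 17.55
ee_pos: [0.6511, -0.0309, 0.0823]
eef_rot: [3.142, 0.524, -3.09]
force: [-6.2, -0.4, 6.1]
grip_width: 0.0254
grip_force: 25.0
```

Contact reached (about 8 N). I'll relax and release.

>>> send_rows(motion=[[[0,0,-0.03],[0,0,0],-1],[[0,0,0],[0,0,0],-1],[[0,0,0],[0,0,0],0],[[0,0,0],[0,0,0],0],[[0,0,0],[0,0,0],0.5],[[0,0,0],[0,0,0],0.5],[[0,0,0],[0,0,0],0.5],[[0,0,0],[0,0,0],0.5]])

```text
time_s: 18.35
ee_pos: [0.6508, -0.0309, 0.0826]
eef_rot: [3.142, 0.524, -3.09]
force: [-0.9, 0.1, -0.7]
grip_width: 0.069
grip_force: 0.0
```

>>> send_rows(motion=[[[0,0,-0.2],[0,0,0],0.5],[[0,0,-0.4],[0,0,0],0.5],[[0,0,-0.7],[0,0,0],0.5],[[0,0,-0.7],[0,0,0],0.5],[[0,0,-0.7],[0,0,0],0.5],[[0,0,-0.7],[0,0,0],0.5],[[0,0,-0.7],[0,0,0],0.5],[[0,0,-0.7],[0,0,0],0.5],[[0,0,-0.5],[0,0,0],0.5],[[0,0,0],[0,0,0],0.5],[[0,0,0],[0,0,0],0.5]])

```text
time_s: 19.45
ee_pos: [0.5713, -0.035, 0.2206]
eef_rot: [-3.141, 0.524, -3.09]
force: [-0.3, 0.5, -0.1]
grip_width: 0.0706
grip_force: 0.0
```

```bash
python3 - <<'E'
from station import *
from h import *
ims=[]
for n,(u,v) in(("top",(250,150)),("side",(325,210))):
    c=camera(n); np.savez(f"pics/{n}D.npz",**c); im=c["pixels"][v-50:v+50,u-50:u+50]; ims.append(cv2.resize(cv2.cvtColor(im,cv2.COLOR_RGB2BGR),(400,400),interpolation=0))
    W=cloud(c); nn=np.array([-.4993,-.0266,.866]); f=np.array([.7169,-.029,.1147]); g=c["pixels"].astype(int)
    d=(W-f)@nn; ux=np.array([.8648,.0461,.5]); uy=np.array([-.0532,.9986,0]); X=(W-f)@ux; Y=(W-f)@uy
    m=(g[...,0]-g[...,2]>25)&(X>-.19)&(X<.028)&(abs(Y)<.035)&(d<.03); print(n,m.sum(),np.percentile(d[m],[5,50,95]),[np.median(d[m&(X>a)&(X<a+.03)]).round(4) for a in(-.18,-.14,-.1,-.06)],X[m].min(),X[m].max(),Y[m].mean())
cv2.imwrite("pics/D.png",np.hstack(ims)); print(get_obs()["time_s"],get_obs()["force"])
E
```

```text
top 726 [-0.14267021  0.01095142  0.01518832] [np.float64(0.0107), np.float64(0.0122), np.float64(0.0118), np.float64(0.0108)] -0.1683437148229619 0.02556211180490668 6.540844869872879e-05
side 1105 [-0.14273708  0.01050431  0.0140613 ] [np.float64(0.0109), np.float64(0.0115), np.float64(0.011), np.float64(0.0105)] -0.17816039009492535 0.027988375430987873 -0.0037541940389198888
19.55 [ 0.31640642  1.06898517 -0.83788906]
```

View pics/D.png

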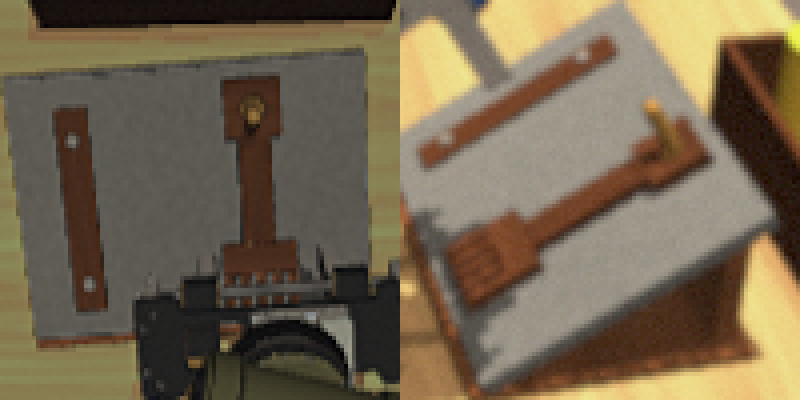

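The beater hangs on the peg: brass shows through the hole at crop (253,108). It lies flat, with its top face about 11–12 mm off the board along its whole length, and its teeth point down the slope. The gripper is clear.

```bash
python3 -c "
from station import *
print(hand_in())"
```

```text
the job is handed in; nothing more can be done
None
```

The beater hangs on the peg, flat against the board with its teeth down the slope; the arm is clear and the job is handed in at about 19.6 s, though the hand-in gave no verdict.

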